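# Pack the organiser box in layers

## Task

Pack the open grey organiser box in layers: first lay the large spring clamp flat in the wide bay at the bottom and the small spring clamp flat in the narrow bay, then seat the dark lift-out tray level on the ledges above them, and last of all lay the stainless spatula flat in the tray, beside its handle. Set each thing down by hand rather than dropping it, and leave the mallet, the sanding block and the tape measure where they lie.

Things in the scene. Friction and masses are not known exactly. Their poses are not given: they have to be found in the camera images.
- large_clamp_center (a point): Larger of two yellow spring clamps, lying flat on the cork mat: 105 mm long, 45 mm wide over the handle ends, 22 mm thick, 0.12 kg, rigid, jaws shut. The point is the middle of its pivot, half-way up; x towards the jaws (end 52 mm away; handles end 56 mm behind), z up. The pivot block, 30 mm long (x) and 28 mm wide (y), is the place to grip, fingers closing along y.
- small_clamp_center (a point): Smaller yellow spring clamp, same shape, on the cork mat: 75 mm long, 32 mm wide over the handle ends, 18 mm thick, 0.06 kg. The point is the middle of its pivot, half-way up; x towards the jaws (end 37 mm away; handles end 39 mm behind), z up. Pivot block 24 mm long (x), 22 mm wide (y): grip there, fingers closing along y.
- tray_handle (a point): Dark grey empty tray, 164 (x) x 208 (y) mm, 0.16 kg, walls 26 mm high, 3 mm walls and floor. A partition along y with the carrying handle on it leaves two lanes 76 mm wide, centres 41 mm to either side (x). The point is the centre of the handle's bar (14 mm thick in x, 100 long in y, 20 high), mid-tray, 42 mm above the underside, 39 above the inner floor. Grip it closing along x.
- spatula_grip (a point): Stainless spatula lying flat on the cork mat, 165 mm long, 0.09 kg: handle 85 mm long, 16 wide, 14 thick, then a neck and a blade 36 mm wide, 2.5 thick. The point is the centre of the handle, half-way up; x towards the blade, which ends 122 mm away; the butt is 43 mm behind; the middle of the whole length is 40 mm along x; z up. Grip the handle, closing along y.
- box: Grey plastic organiser box, fixed, 186 (x) x 230 (y) mm, rim 64 mm high, walls 4 mm; lid folded back onto the bench at its +x side. Origin: centre of its underside, on the bench. Along its -x and +x walls inside run ledges 18 mm wide, tops 34 mm above the bench. The tray sits on them, x along the box's x (either way round), 7 mm play all round, its handle's centre then 76 mm above the origin.
- bay_wide: The wide bay in the bottom of the box, for the large clamp: a ribbed black floor 142 mm (x) by 124 mm (y) between the ledges, on the +y side of a 4 mm partition whose top is 28 mm above the bench. The origin is the centre of the bay's floor surface, 6 mm above the bench; axes as the box's.
- bay_narrow: The narrow bay in the bottom of the box, for the small clamp: a ribbed black floor 142 mm (x) by 94 mm (y), on the -y side of the partition. The origin is the centre of the bay's floor surface, 6 mm above the bench; axes as the box's.
- mallet: Small wooden mallet lying on its side behind the tray, to be left alone: head 44 x 85 x 44 mm, handle 150 mm long and 20 mm thick running along x from the head; the origin is under the middle of the head, on the bench.
- sanding_block: Cork sanding block, 60 (x) x 105 (y) x 20 mm, on the bench beyond the cork mat, to be left alone; origin under its centre.
- tape: Black tape measure, 60 x 60 mm and 34 mm high, on the bench beside the sanding block, to be left alone; origin under its centre.
There are look-alikes about, which are no part of the job. Leave any green or purple look-alike of the part that bears large_clamp_center alone.

How it is judged:
On the way, in this order (a step that is already met when the one before it is completed fails the run):
1. the large clamp lies flat in the wide bay and the small clamp flat in the narrow bay, both let go (x of large_clamp_center in the frame of bay_wide between -0.05 and 0.05 m and y of large_clamp_center in the frame of bay_wide between -0.05 and 0.05 m and z of large_clamp_center in the frame of bay_wide between 0.005 and 0.016 m and angle between each of large_clamp_center, small_clamp_center's own z axis and vertical below 0.15 rad and x of small_clamp_center in the frame of bay_narrow between -0.055 and 0.055 m and y of small_clamp_center in the frame of bay_narrow between -0.045 and 0.045 m and z of small_clamp_center in the frame of bay_narrow between 0.004 and 0.014 m and contact force between the fingers and large_clamp below 0.1 N and contact force between the fingers and small_clamp below 0.1 N), for 0.2 s.
2. the tray sits level on the ledges over both clamps, let go (x of large_clamp_center in the frame of bay_wide between -0.05 and 0.05 m and y of large_clamp_center in the frame of bay_wide between -0.05 and 0.05 m and z of large_clamp_center in the frame of bay_wide between 0.005 and 0.016 m and angle between each of large_clamp_center, small_clamp_center's own z axis and vertical below 0.15 rad and x of small_clamp_center in the frame of bay_narrow between -0.055 and 0.055 m and y of small_clamp_center in the frame of bay_narrow between -0.045 and 0.045 m and z of small_clamp_center in the frame of bay_narrow between 0.004 and 0.014 m and x of tray_handle in the frame of box between -0.012 and 0.012 m and y of tray_handle in the frame of box between -0.012 and 0.012 m and z of tray_handle in the frame of box between 0.072 and 0.08 m and angle between tray_handle's own z axis and vertical below 0.04 rad and contact force between the fingers and tray below 0.1 N), for 0.2 s.
3. the spatula lies flat in the seated tray, let go (x of tray_handle in the frame of box between -0.012 and 0.012 m and y of tray_handle in the frame of box between -0.012 and 0.012 m and z of tray_handle in the frame of box between 0.072 and 0.08 m and angle between tray_handle's own z axis and vertical below 0.04 rad and x of spatula_grip in the frame of tray_handle between -0.078 and 0.078 m and y of spatula_grip in the frame of tray_handle between -0.06 and 0.06 m and z of spatula_grip in the frame of tray_handle between -0.04 and -0.024 m and angle between spatula_grip's own z axis and vertical below 0.12 rad and contact force between the fingers and spatula below 0.1 N), for 0.2 s.
At the end, for the whole second after the job is handed in: Large clamp flat on the wide bay's floor, small clamp flat on the narrow bay's (tilt under 0.15 rad); tray on the ledges: handle centre 72 to 80 mm above the bench, within 12 mm of the box's middle, tilt under 0.04; spatula flat on the tray's floor (tilt under 0.12); all released and at rest (all of step 1 and all of step 3 and contact force between the fingers and tray below 0.1 N and linear speed of each of large_clamp, small_clamp, tray, spatula below 0.01 m/s); the robot touches nothing.
It fails at once if a clamp, the tray or the spatula is dropped (falls free of the fingers faster than 0.9 m/s, about 40 mm) ((contact force between the fingers and large_clamp below 0.1 N and linear speed of large_clamp above 0.9 m/s) or (contact force between the fingers and small_clamp below 0.1 N and linear speed of small_clamp above 0.9 m/s) or (contact force between the fingers and tray below 0.1 N and linear speed of tray above 0.9 m/s) or (contact force between the fingers and spatula below 0.1 N and linear speed of spatula above 0.9 m/s)).
It fails at once if the mallet, the sanding block or the tape measure is moved by more than 30 mm (distance of any of mallet, sanding_block, tape from where it was at the start of the episode above 0.03 m).
It also fails if it takes over 118 s, if anything falls off the work surface, if the arm or the gripper's body presses on something with over 40 N, if the wrist force passes 120 N, or if a joint passes its speed limit or range.

## Robot

A 6-joint arm with a two-finger parallel gripper is mounted at the origin on the work surface. World frame = base frame: x ahead of the robot, y to its left, z up, the work surface at z = 0. Lengths are in m, angles in rad, forces in N, time in s.
With the tool pointing down it reaches from about 0.35 to 0.975 m from the base axis. Payload 7.1 kg.
Tool frame: the origin (TCP) lies between the finger pads; the fingertips stand 17 mm ahead of it and the grasp point (between the pads) lies 2 mm behind it; z points along the fingers, y is the line along which they close (so a half turn about z gives the same grasp; the last joint's range is limited). The gripper opens to 88 mm and grips with 3 to 60 N. Pads are 20 mm wide; open, the fingers measure 115 mm over their backs; the gripper's body (75 mm by 178 mm) begins 61 mm behind the grasp point.
Start: joints at [1.152, 0.423, 1.63, -0, 1.089, -0.019], TCP at [0.243, 0.576, 0.206] pointing down, gripper open.
Joint ranges: [-3, 3], [-0.9, 2.11], [0.09, 2.58], [-1.31, 4.45], [0.11, 2.69], [-2.54, 2.54]. Speed limits (rad/s): [2.39, 2.39, 3.01, 3.14, 3.14, 3.14].

## Interface

Orientations are given as a rotation vector (axis times angle).
In Python, from workcell import * gives the robot as it stands. The module is installed in compiled form; this text tells all that it offers.
- The arm moves only by the tool send_rows, never from a script. Its argument "increments" is a list of rows, each a list of 3 entries, a list of its own where there are three numbers: the shift along the tool's x, y, z in m, then the turn, a rotation vector about the tool's x, y, z in rad, then the opening, from -1 (shut) to 1 (fully open). In form: [[[tx, ty, tz], [ax, ay, az], fingers], ...]. A call has 1 to 12 rows; each row shifts and turns the commanded pose from where the row before left it, along the tool's axes as they then stand; what a row does not reach is not made up. A row lasts 1/8 s, in which the tool goes at most 62.5 mm and 10.7 degrees, less where a joint would pass 70% of its speed; a pose out of reach is approached as far as the arm can. A call with a gripper value outside its range is refused whole. The fingers move at their own pace and stop on an object; "squeeze" is the grip in N (left out, the last holds). Time passes only in rows, so rows that do not move let the fingers close. It gives the time, the measured TCP pose, the force, the opening and the grip force at its end, in the units of the state.
- sense(): the state, without advancing time (a new reading comes with each control period).
- read_camera(name): name is "side" or "top"; returns the picture (420x560x3 uint8, red, green, blue); there is no depth.
- calibration(name): a dict with "mtx" (3x3 intrinsics, pixels), "world_from_camera" (4x4, takes a point from camera to world coordinates). Camera axes: x right, y up, looking along -z (the intrinsics and any distortion apply to the point x, -y, -z); pixel columns grow to the right and rows downward; lengths in m; the calibration is good to about 2 mm. A picture is of the moment at which its call begins. calibration takes no time and is no camera call.
- sign_off(): hands the job in; it is judged then, once.
Trained networks look in the newest picture that a camera, given by its name, has taken for a name from the list of things; names that differ only in an ending like _2 or _b are one class to them, and where a whole thing is asked for, a point or a joint stands for the part that bears it (a point fixed in the world has none). Each returns a list of dicts, best first, with "p" (0 to 1); they miss things now and then, are a little off and sometimes report something else, mostly with a low value. They report only what shows in the picture. A call takes as long as a camera call. They do not tell look-alikes from the thing itself.
- look_for(thing, camera): "xyz" ([x, y, z] in m, in world coordinates, good to about 4 mm: the middle of the surface that is visible of it).
- regions_of(thing, camera): "region" (420x560 bool, what is visible of it).
The state is a dict: "clock": time; "q": joint angles; "dq": joint speeds; "tau": joint torques, N m; "tcp_pos": TCP position; "tcp_rot": TCP orientation; "ft_force": force on the tool from outside, world axes, zero at the start; "moment": the same for the moment, N m; "finger_gap": finger opening in m; "gripper_force": force on a finger pad.
Only numpy, scipy, OpenCV 4.12 (cv2) and the standard library are available. Lean on these libraries where they do the work, as an engineer would, in place of code of your own. Each camera call takes 0.05 s, during which the arm holds its last target. There are 200 camera calls.

## Working session

There is one attempt and no reset: what is moved stays moved. The work goes in short steps, Python scripts to look and compute and a tool call to move; the robot and the scene stay as the last step left them, time stands still between calls to the robot, and variables do not carry over. Pictures are saved under pics/ and viewed, at most 14 in all, crops included, and the job is handed in when it is done.

Besides the shell and the picture viewer there is one more tool, called after "Call:" as name([rows], argument=value, ...), one row to a line, values as JSON. send_rows: Moves the arm, as the interface text tells. Its arguments: {"type":"object","properties":{"increments":{"type":"array"},"squeeze":{"type":"number"}},"required":["increments"]}

```bash
mkdir -p pics; cat > h.py <<'E'
from workcell import *
import numpy as np, cv2
from scipy.spatial.transform import Rotation as R
def snap(cam,fn=None):
    im=read_camera(cam)
    if fn: cv2.imwrite('pics/'+fn,cv2.cvtColor(im,cv2.COLOR_RGB2BGR))
    return im
def unproj(cam,uv,z):
    c=calibration(cam);K=np.array(c["mtx"]);T=np.array(c["world_from_camera"])
    uv=np.atleast_2d(uv).astype(float)
    n=cv2.undistortPoints(uv[:,None],K,np.array(c.get("dist",np.zeros(5)),float))[:,0]
    d=np.c_[n[:,0],-n[:,1],-np.ones(len(n))]@T[:3,:3].T
    o=T[:3,3]; return o+d*((z-o[2])/d[:,2])[:,None]
E
python3 - <<'E'
from h import *
s=sense(); print(s["clock"],s["tcp_pos"],s["tcp_rot"],s["finger_gap"])
for c in("top","side"):
    snap(c,c+"0.png"); print(c,calibration(c).keys(),np.round(calibration(c)["world_from_camera"],3).tolist(),np.round(calibration(c)["mtx"],0).tolist())
for t in ["large_clamp_center","small_clamp_center","tray_handle","spatula_grip","box","mallet","sanding_block","tape"]:
    for d in look_for(t,"top")[:4]: print(t,np.round(d["xyz"],3),round(d["p"],2))
E
```

```text
0.0 [0.24301203 0.57519008 0.20477754] [-6.23739827e-01 -3.07874578e+00  2.36527049e-03] 0.08749443485318298
top dict_keys(['mtx', 'world_from_camera']) [[-0.022, 0.989, -0.143, 0.299], [-1.0, -0.024, -0.013, 0.049], [-0.016, 0.143, 0.99, 1.45], [0.0, 0.0, 0.0, 1.0]] [[530.0, 0.0, 278.0], [0.0, 530.0, 207.0], [0.0, 0.0, 1.0]]
side dict_keys(['mtx', 'world_from_camera']) [[0.877, 0.295, -0.379, -0.083], [-0.48, 0.571, -0.666, -0.977], [0.02, 0.766, 0.643, 1.065], [0.0, 0.0, 0.0, 1.0]] [[541.0, 0.0, 277.0], [0.0, 541.0, 211.0], [0.0, 0.0, 1.0]]
large_clamp_center [0.552 0.529 0.018] 0.69
large_clamp_center [0.508 0.305 0.022] 0.65
large_clamp_center [0.28  0.312 0.017] 0.65
small_clamp_center [0.595 0.297 0.015] 0.63
tray_handle [0.51  0.02  0.004] 0.92
tray_handle [0.705 0.267 0.02 ] 0.33
tray_handle [0.702 0.389 0.031] 0.28
spatula_grip [0.42  0.351 0.004] 0.77
box [ 0.603 -0.354  0.026] 0.83
box [0.507 0.019 0.001] 0.46
mallet [ 0.686 -0.046  0.048] 0.89
mallet [0.593 0.295 0.012] 0.45
mallet [0.511 0.022 0.003] 0.25
sanding_block [0.704 0.27  0.02 ] 0.95
sanding_block [ 0.522 -0.293  0.006] 0.56
tape [0.702 0.388 0.033] 0.83
tape [ 0.518 -0.408  0.007] 0.39
```

View pics/top0.png

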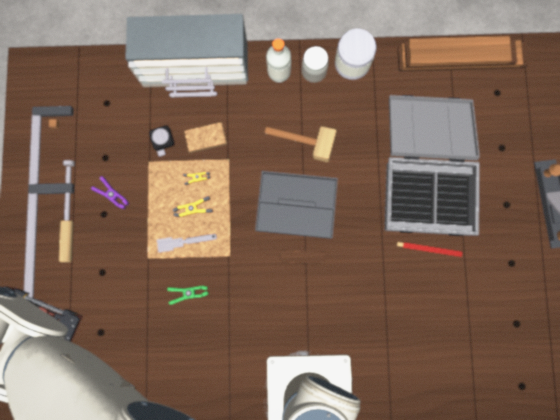

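View pics/side0.png

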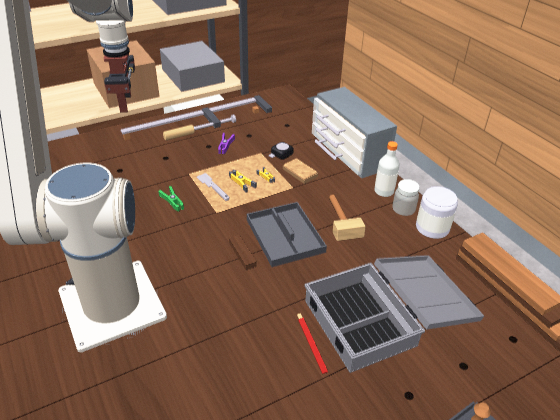

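The top view shows the large yellow clamp at (193,207), the small one at (197,178), the spatula at (185,242) with its handle to the right, the tray at (297,204) and the box at (433,197). The side view agrees. Next I'll take finer crops and fit the outlines.

```bash
python3 - <<'E'
from h import *
im=cv2.imread('pics/top0.png')
a=cv2.resize(im[155:262,145:235],None,fx=5.5,fy=5.5,interpolation=cv2.INTER_CUBIC); cv2.imwrite('pics/cropA.png',a)
b=cv2.resize(im[150:250,250:490],None,fx=3.3,fy=3.3,interpolation=cv2.INTER_CUBIC); cv2.imwrite('pics/cropB.png',b)
read_camera("top")
for t in ["large_clamp_center","small_clamp_center","tray_handle","spatula_grip","box","mallet"]:
  for d in regions_of(t,"top")[:3]:
    m=d["region"]; 
    r=cv2.minAreaRect(np.argwhere(m)[:,::-1].astype(np.float32))
    print(t,round(d["p"],2),m.sum(),np.round(r[0],1),np.round(r[1],1),round(r[2],1))
hsv=cv2.cvtColor(im,cv2.COLOR_BGR2HSV)
print(hsv[207,193],hsv[178,197])
E
```

```text
large_clamp_center 0.79 219 [187.9 293.4] [13.4 35. ] 85.4
large_clamp_center 0.57 362 [191.5 208.4] [15.5 37.1] 76.0
large_clamp_center 0.56 278 [111.1 194.1] [37.4 16.3] 39.3
small_clamp_center 0.66 230 [196.3 177.4] [11.6 26.7] 78.7
tray_handle 0.61 4638 [296.4 204.2] [77.3 60.7] 5.7
tray_handle 0.5 292 [191.1 206.8] [14.6 36.7] 80.2
tray_handle 0.35 2068 [411.6 197.3] [42.  50.4] 1.6
spatula_grip 0.96 497 [186.6 240.8] [13.  59.5] 80.5
box 0.79 12409 [433.4 165.1] [ 95.  138.3] 2.5
mallet 0.86 926 [299.3 136.9] [69.1 34.4] 16.4
[ 24 110 207] [ 26 112 220]
```

View pics/cropA.png

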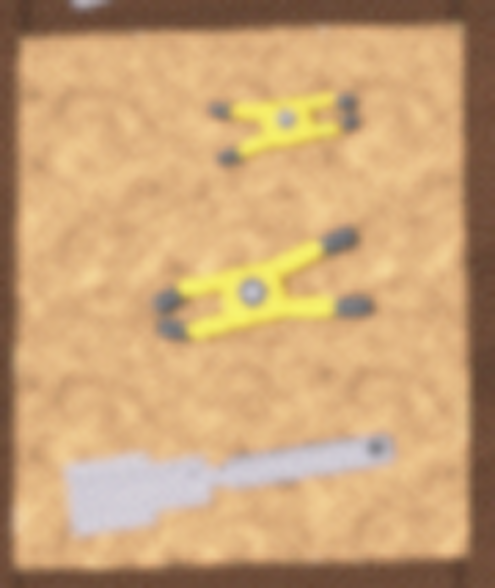

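View pics/cropB.png

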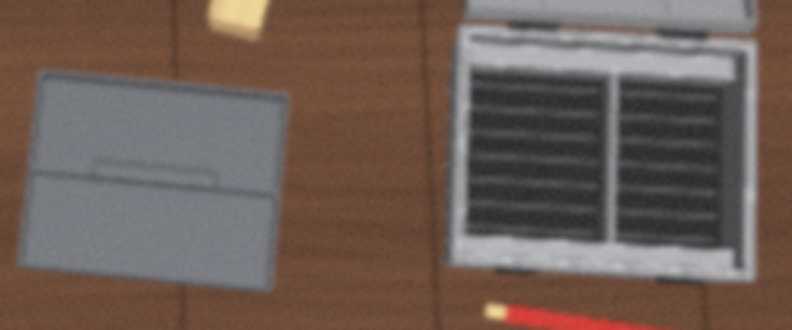

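Large clamp: pivot at crop A (252,291), jaws to the left. Small clamp: pivot at (287,119), jaws to the right because that end is narrower. The spatula's butt is on the right, and its handle centre is near (309,461). Crop B shows the corners of the tray rim and of the box and its bays.

```bash
cat >> h.py <<'E'
def A(p): return (np.array(p,float)+.5)/5.5-.5+[145,155]
def B(p): return (np.array(p,float)+.5)/3.3-.5+[250,150]
def yaw(v): return np.degrees(np.arctan2(v[1],v[0]))
def plan(xy,z,close_deg):
    """shift in tool axes and turn about tool z to reach target with closing line at world angle close_deg"""
    s=sense(); M=R.from_rotvec(s["tcp_rot"]).as_matrix(); p=np.array(s["tcp_pos"])
    d=np.array([*xy,z])-p; t=M.T@d
    cy=yaw(M[:2,1]); turn=-((close_deg-cy+90)%180-90)
    print("tcp",p.round(4),"tool z",M[:,2].round(3),"close",round(cy,1),"shift tool",t.round(4),"turn rad",round(np.radians(turn),3),"alt",round(np.radians(turn-np.sign(turn)*180),3),"q1,q6",round(s["q"][0],2),round(s["q"][5],2),"clk",round(s["clock"],2))
E
python3 - <<'E'
from h import *
m=.003
def ax(n,c,a,b,z):
    P=unproj("top",np.array([A(c),A(a),A(b)]),z); print(n,P[0].round(4),"axis deg",round(yaw(P[2]-P[1]),1),"len",np.linalg.norm(P[2]-P[1]).round(4))
ax("large",(252,291),(348,272),(170,315),.020)
ax("small",(287,119),(224,133),(348,112),.017)
ax("spat",(309,461),(393,447),(72,500),.012)
T=unproj("top",B([(40,72),(288,94),(270,290),(20,265)]),.026);print("tray",T.mean(0).round(4),yaw(T[0]-T[1]).round(1),yaw(T[3]-T[2]).round(1),yaw(T[0]-T[3]).round(1),[np.linalg.norm(T[i]-T[i-1]).round(3) for i in range(4)])
T=unproj("top",B([(462,27),(757,42),(755,280),(450,265)]),.064);print("box",T.mean(0).round(4),yaw(T[0]-T[1]).round(1),yaw(T[3]-T[2]).round(1),yaw(T[0]-T[3]).round(1),[np.linalg.norm(T[i]-T[i-1]).round(3) for i in range(4)])
T=unproj("top",B([(472,72),(603,80),(602,243),(468,236)]),.03);print("bayW@.03",T.mean(0).round(4),T.round(3).tolist())
T=unproj("top",B([(614,76),(609,243)]),.028);print("partition",T.round(4).tolist())
plan((.5,.3),.15,0)
E
```

```text
large [0.5094 0.3084 0.02  ] axis deg 102.4 len 0.0907
small [0.5966 0.2915 0.017 ] axis deg -81.6 len 0.063
spat [0.4248 0.2814 0.012 ] axis deg 98.1 len 0.1608
tray [0.5111 0.019  0.026 ] 83.4 82.9 -6.8 [np.float64(0.162), np.float64(0.206), np.float64(0.163), np.float64(0.205)]
box [ 0.5187 -0.341   0.064 ] 85.5 85.8 -5.8 [np.float64(0.194), np.float64(0.237), np.float64(0.192), np.float64(0.24)]
bayW@.03 [ 0.5214 -0.2937  0.03  ] [[0.594, -0.245, 0.03], [0.584, -0.352, 0.03], [0.45, -0.343, 0.03], [0.458, -0.235, 0.03]]
partition [[0.5879, -0.3619, 0.028], [0.4497, -0.349, 0.028]]
tcp [0.2432 0.5757 0.2056] tool z [ 0.  0. -1.] close 67.1 shift tool [-0.3438 -0.154   0.0556] turn rad 1.171 alt -1.971 q1,q6 1.15 -0.02 clk 0.85
```

```bash
python3 - <<'E'
from h import *
plan((.5094,.3084),.10,12.5)
E
```

```text
tcp [0.2432 0.5757 0.2056] tool z [ 0.  0. -1.] close 67.1 shift tool [-0.3492 -0.1426  0.1056] turn rad 0.953 alt -2.189 q1,q6 1.15 -0.02 clk 0.85
```

Call:
send_rows([
  [[-0.05, -0.0204, 0.01], [0, 0, 0], 0.3],
  [[-0.05, -0.0204, 0.01], [0, 0, 0], 0.3],
  [[-0.05, -0.0204, 0.01], [0, 0, 0], 0.3],
  [[-0.05, -0.0204, 0.01], [0, 0, 0], 0.3],
  [[-0.05, -0.0204, 0.01], [0, 0, 0], 0.3],
  [[-0.05, -0.0204, 0.01], [0, 0, 0], 0.3],
  [[-0.049, -0.02, 0.01], [0, 0, 0], 0.3],
  [[0, 0, 0.01], [0, 0, 0.16], 0.3],
  [[0, 0, 0.01], [0, 0, 0.16], 0.3],
  [[0, 0, 0.015], [0, 0, 0.16], 0.3],
  [[0, 0, 0], [0, 0, 0.16], 0.3],
  [[0, 0, 0], [0, 0, 0.16], 0.3],
])

```text
clock: 2.35
tcp_pos: [0.5093, 0.3086, 0.1003]
tcp_rot: [-1.78, -2.588, 0.001]
ft_force: [-0.3, 0.4, -0.3]
finger_gap: 0.0572
gripper_force: 0.0
```

Call:
send_rows([
  [[0, 0, 0], [0, 0, 0.15], 0.3],
  [[0, 0, 0], [0, 0, 0], 0.3],
])

```text
clock: 2.6
tcp_pos: [0.5093, 0.3087, 0.1006]
tcp_rot: [1.961, 2.454, 0.0]
ft_force: [-0.5, -0.3, -0.3]
finger_gap: 0.0572
gripper_force: 0.0
```

```bash
python3 - <<'E'
from h import *
plan((.5094,.3084),.025,12.5)
im=snap("side"); 
cv2.imwrite('pics/s1.png',cv2.cvtColor(cv2.resize(im[110:240,150:330],None,fx=4.4,fy=4.4,interpolation=cv2.INTER_CUBIC),cv2.COLOR_RGB2BGR))
E
```

```text
tcp [0.5093 0.3087 0.1006] tool z [ 0.  0. -1.] close 12.7 shift tool [-0.0003 -0.      0.0756] turn rad 0.004 alt -3.137 q1,q6 0.52 0.3 clk 2.6
```

View pics/s1.png

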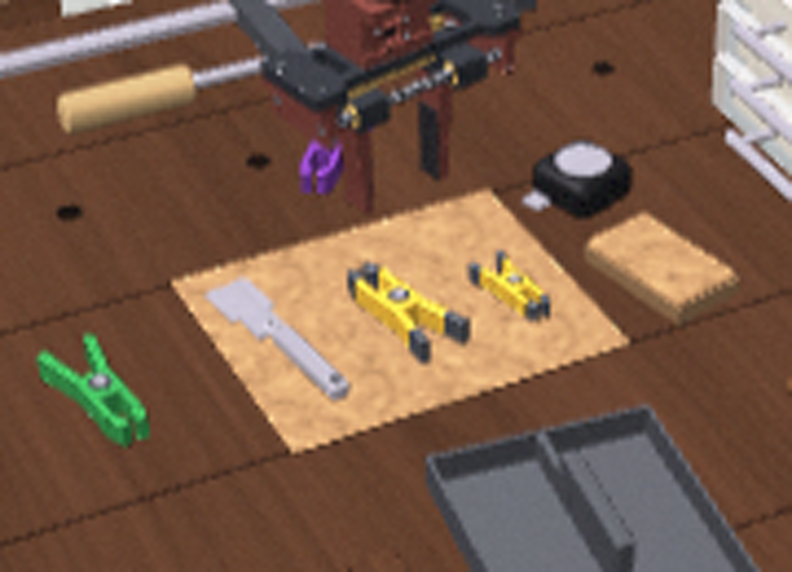

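The side view shows the gripper above and slightly behind the large clamp (400,295), which fits a TCP at z 0.10. The large clamp's jaws point to +y and the small clamp's to -y. I'll descend and grip.

Call:
send_rows([
  [[0, 0, 0.02], [0, 0, 0], 0.3],
  [[0, 0, 0.02], [0, 0, 0], 0.3],
  [[0, 0, 0.018], [0, 0, 0], 0.3],
  [[0, 0, 0.0166], [0, 0, 0], 0.3],
  [[0, 0, 0], [0, 0, 0], 0.3],
  [[0, 0, 0], [0, 0, 0], -1],
  [[0, 0, 0], [0, 0, 0], -1],
  [[0, 0, 0], [0, 0, 0], -1],
  [[0, 0, 0], [0, 0, 0], -1],
  [[0, 0, 0], [0, 0, 0], -1],
], squeeze=20)

```text
clock: 3.9
tcp_pos: [0.5094, 0.3088, 0.0262]
tcp_rot: [1.963, 2.453, 0.0]
ft_force: [0.3, 0.1, -0.2]
finger_gap: 0.0102
gripper_force: 0.0
```

```bash
python3 - <<'E'
from h import *
s=sense();print(s["finger_gap"],s["gripper_force"])
for c,(y0,y1,x0,x1) in dict(side=(110,240,150,330),top=(140,270,110,290)).items():
    im=snap(c); cv2.imwrite(f'pics/x{c}.png',cv2.cvtColor(cv2.resize(im[y0:y1,x0:x1],None,fx=4.4,fy=4.4,interpolation=cv2.INTER_CUBIC),cv2.COLOR_RGB2BGR))
E
```

```text
0.010223345870095756 0.0
```

View pics/xside.png

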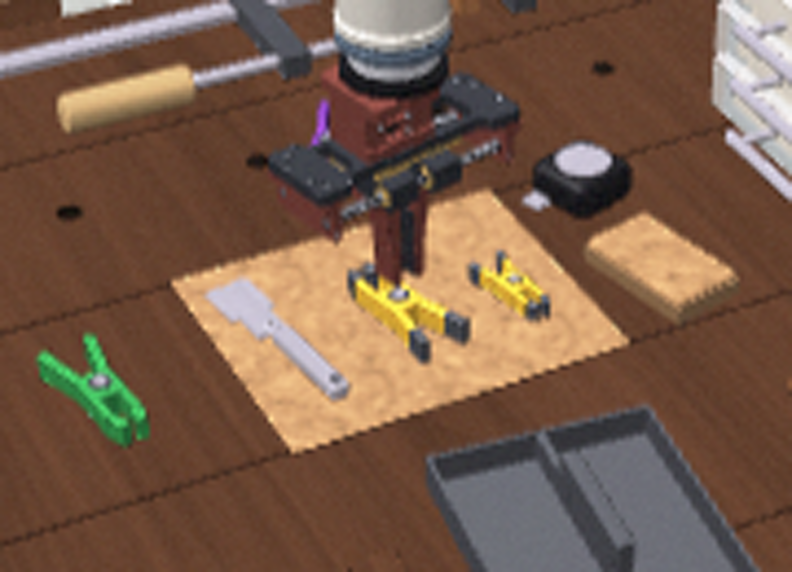

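```bash
python3 - <<'E'
from h import *
uv=(np.array([(400,296),(513,280)])+.5)/4.4-.5+[150,110]
print("side large/small",unproj("side",uv[0],.022).round(4),unproj("side",uv[1],.018).round(4))
read_camera("side")
for t in ["large_clamp_center","small_clamp_center"]:
  for d in look_for(t,"side")[:4]: print(t,np.round(d["xyz"],3),round(d["p"],2))
s=sense()
for c in("side","top"):
    k=calibration(c);T=np.linalg.inv(k["world_from_camera"])
    for w in [s["tcp_pos"],np.array(s["tcp_pos"])-[0,0,.017]]:
        p=T[:3,:3]@w+T[:3,3]; q=np.array(k["mtx"])@[p[0],-p[1],-p[2]]; q=q[:2]/q[2]
        print(c,q.round(1),"crop",((q-([150,110] if c=="side" else [110,140]))*4.4).round())
E
```

```text
side large/small [[0.509  0.3109 0.022 ]] [[0.5949 0.2956 0.018 ]]
large_clamp_center [0.276 0.306 0.024] 0.7
large_clamp_center [0.507 0.296 0.017] 0.62
large_clamp_center [ 0.522 -0.388  0.01 ] 0.39
small_clamp_center [0.507 0.017 0.   ] 0.25
side [240.9 176.2] crop [400. 291.]
side [241.  180.4] crop [400. 310.]
top [189.9 207.2] crop [352. 296.]
top [191.  208.1] crop [357. 300.]
```

View pics/xtop.png

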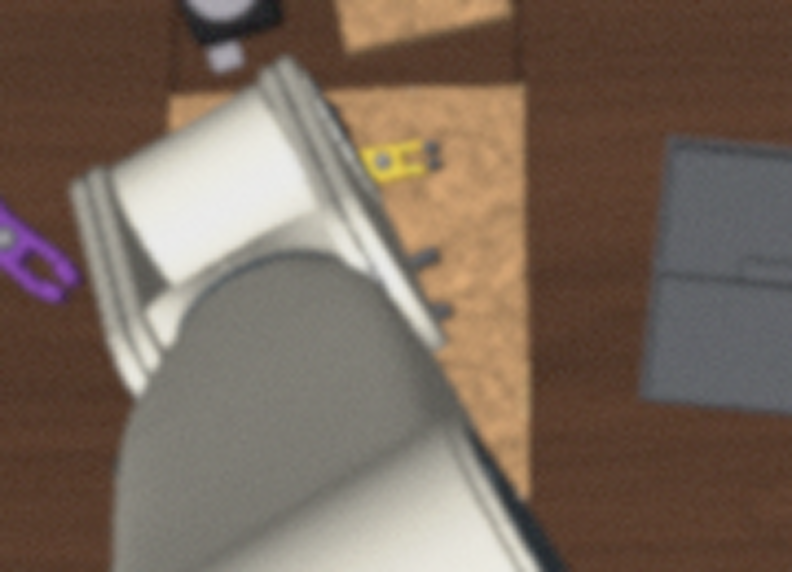

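Both cameras put the pivot at (0.509, 0.309), the same as the commanded point. In the side view, though, the fingertips stop at about (400,278), while the projected tips should be at (400,310). That looks like they closed above the clamp, about 28 mm too high. I'll open and creep down while watching the force.

Call:
send_rows([
  [[0, 0, 0], [0, 0, 0], 0.3],
  [[0, 0, 0], [0, 0, 0], 0.3],
  [[0, 0, 0], [0, 0, 0], 0.3],
  [[0, 0, 0], [0, 0, 0], 0.3],
  [[0, 0, 0.003], [0, 0, 0], 0.3],
  [[0, 0, 0.003], [0, 0, 0], 0.3],
  [[0, 0, 0], [0, 0, 0], 0.3],
])

```text
clock: 5.03
tcp_pos: [0.509, 0.3085, 0.0196]
tcp_rot: [-1.963, -2.453, 0.001]
ft_force: [-1.0, -0.4, -0.6]
finger_gap: 0.0568
gripper_force: 0.0
```

```bash
python3 - <<'E'
from h import *
im=snap("side"); cv2.imwrite('pics/s3.png',cv2.cvtColor(cv2.resize(im[120:210,190:300],None,fx=6.6,fy=6.6,interpolation=cv2.INTER_CUBIC),cv2.COLOR_RGB2BGR))
s=sense(); print(s["tcp_pos"],s["ft_force"],s["finger_gap"])
k=calibration("side");T=np.linalg.inv(k["world_from_camera"])
M=R.from_rotvec(s["tcp_rot"]).as_matrix()
for g in (-1,1):
  w=s["tcp_pos"]+M@[0,g*s["finger_gap"]/2,.017]
  p=T[:3,:3]@w+T[:3,3]; q=np.array(k["mtx"])@[p[0],-p[1],-p[2]]; q=q[:2]/q[2]
  print(w.round(3),"crop",((q-[190,120])*6.6).round())
E
```

```text
[0.50912674 0.30862065 0.01972817] [ 0.06909853 -0.05534017  0.13972831] 0.05672306172402923
[0.481 0.302 0.003] crop [291. 432.]
[0.537 0.315 0.003] crop [381. 387.]
```

View pics/s3.png

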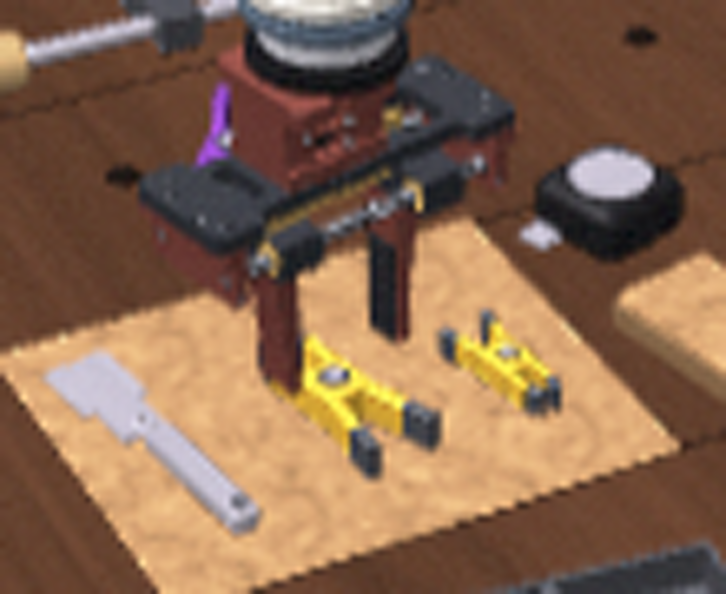

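Tips are at crop (282,392) and (400,338), against expected (291,432) and (381,387). That again looks like a tip about 25 mm higher than reported. A 3 mm step down with a force check will tell.

Call:
send_rows([
  [[0, 0, 0.002], [0, 0, 0], 0.3],
  [[0, 0, 0.001], [0, 0, 0], 0.3],
  [[0, 0, 0], [0, 0, 0], 0.3],
])

```text
clock: 5.45
tcp_pos: [0.5092, 0.3087, 0.0169]
tcp_rot: [-1.963, -2.453, 0.0]
ft_force: [0.5, 0.2, -0.0]
finger_gap: 0.0573
gripper_force: 0.0
```

Call:
send_rows([
  [[0, 0, 0.002], [0, 0, 0], 0.3],
  [[0, 0, 0.001], [0, 0, 0], 0.3],
  [[0, 0, 0], [0, 0, 0], 0.3],
])

```text
clock: 5.82
tcp_pos: [0.5092, 0.3087, 0.0139]
tcp_rot: [-1.963, -2.453, 0.0]
ft_force: [-0.0, -0.1, 0.8]
finger_gap: 0.0567
gripper_force: 0.0
```

The tip would now be below the bench and there is still no contact, so the reported height is off (the real tip is higher). I'll keep feeling down.

Call:
send_rows([
  [[0, 0, 0.003], [0, 0, 0], 0.3],
  [[0, 0, 0.003], [0, 0, 0], 0.3],
  [[0, 0, 0], [0, 0, 0], 0.3],
])

```text
clock: 6.2
tcp_pos: [0.5091, 0.3086, 0.0076]
tcp_rot: [-1.963, -2.453, 0.001]
ft_force: [0.6, 0.1, -0.2]
finger_gap: 0.057
gripper_force: 0.0
```

Call:
send_rows([
  [[0, 0, 0.003], [0, 0, 0], 0.3],
  [[0, 0, 0], [0, 0, 0], 0.3],
])

```text
clock: 6.45
tcp_pos: [0.5091, 0.3086, 0.0047]
tcp_rot: [-1.963, -2.453, 0.001]
ft_force: [-0.3, -0.8, 0.0]
finger_gap: 0.0569
gripper_force: 0.0
```

Call:
send_rows([
  [[0, 0, 0.003], [0, 0, 0], 0.3],
  [[0, 0, 0], [0, 0, 0], 0.3],
])

```text
clock: 6.7
tcp_pos: [0.5091, 0.3086, 0.0017]
tcp_rot: [-1.963, -2.453, 0.001]
ft_force: [0.3, 0.5, -1.5]
finger_gap: 0.057
gripper_force: 0.0
```

Call:
send_rows([
  [[0, 0, 0.002], [0, 0, 0], 0.3],
  [[0, 0, 0.002], [0, 0, 0], 0.3],
  [[0, 0, 0], [0, 0, 0], 0.3],
])

```text
clock: 7.08
tcp_pos: [0.5092, 0.3086, -0.0022]
tcp_rot: [-1.963, -2.453, 0.001]
ft_force: [-0.0, -0.2, 0.6]
finger_gap: 0.0576
gripper_force: 0.0
```

Call:
send_rows([
  [[0, 0, 0.002], [0, 0, 0], 0.3],
  [[0, 0, 0], [0, 0, 0], 0.3],
])

```text
clock: 7.32
tcp_pos: [0.5092, 0.3086, -0.0042]
tcp_rot: [-1.963, -2.453, 0.0]
ft_force: [0.0, -0.1, 0.6]
finger_gap: 0.0574
gripper_force: 0.0
```

Call:
send_rows([
  [[0, 0, 0.002], [0, 0, 0], 0.3],
  [[0, 0, 0], [0, 0, 0], 0.3],
])

```text
clock: 7.58
tcp_pos: [0.5092, 0.3086, -0.0062]
tcp_rot: [-1.963, -2.453, 0.0]
ft_force: [-0.2, 0.1, 0.9]
finger_gap: 0.0568
gripper_force: 0.0
```

Call:
send_rows([
  [[0, 0, 0.002], [0, 0, 0], 0.3],
  [[0, 0, 0], [0, 0, 0], 0.3],
])

```text
clock: 7.82
tcp_pos: [0.5091, 0.3086, -0.0082]
tcp_rot: [-1.963, -2.453, 0.001]
ft_force: [0.4, -0.8, -0.2]
finger_gap: 0.057
gripper_force: 0.0
```

```bash
python3 - <<'E'
from h import *
im=snap("side"); cv2.imwrite('pics/s4.png',cv2.cvtColor(cv2.resize(im[120:210,190:300],None,fx=6.6,fy=6.6,interpolation=cv2.INTER_CUBIC),cv2.COLOR_RGB2BGR))
s=sense(); print(s["tcp_pos"],s["ft_force"],s["finger_gap"])
E
```

```text
[ 0.50919064  0.30864566 -0.00812305] [-0.32570333  0.13280313 -0.24428511] 0.05708763159326722
```

View pics/s4.png

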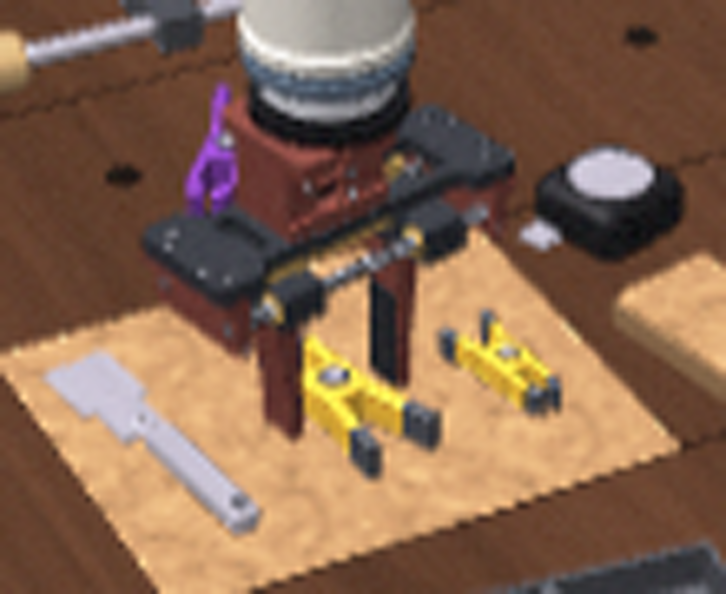

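Tips are now at crop (290,438) and (397,384), which matches a tip about 3 mm above the bench. So the real height is the reported height plus about 28 mm. I'll grip here.

Call:
send_rows([
  [[0, 0, -0.001], [0, 0, 0], 0.3],
  [[0, 0, 0], [0, 0, 0], -1],
  [[0, 0, 0], [0, 0, 0], -1],
  [[0, 0, 0], [0, 0, 0], -1],
  [[0, 0, 0], [0, 0, 0], -1],
  [[0, 0, 0], [0, 0, 0], -1],
  [[0, 0, 0], [0, 0, 0], -1],
], squeeze=20)

```text
clock: 8.75
tcp_pos: [0.5092, 0.3086, -0.007]
tcp_rot: [-1.963, -2.453, 0.0]
ft_force: [-1.2, -0.3, 0.9]
finger_gap: 0.0276
gripper_force: 20.0
```

Call:
send_rows([
  [[0, 0, -0.02], [0, 0, 0], -1],
  [[0, 0, -0.05], [0, 0, 0], -1],
  [[0, 0, -0.05], [0, 0, 0], -1],
  [[0, 0, -0.01], [0, 0, 0], -1],
  [[0, 0, 0], [0, 0, 0], -1],
])

```text
clock: 9.38
tcp_pos: [0.5095, 0.3088, 0.1239]
tcp_rot: [1.963, 2.452, 0.003]
ft_force: [-1.1, -0.1, -2.3]
finger_gap: 0.0275
gripper_force: 20.0
```

Call:
send_rows([
  [[-0.0491, -0.0098, 0], [0, 0, 0], -1],
  [[-0.0491, -0.0098, 0], [0, 0, 0], -1],
  [[-0.0491, -0.0098, 0], [0, 0, 0], -1],
  [[-0.0491, -0.0098, 0], [0, 0, 0], -1],
  [[-0.0491, -0.0098, 0], [0, 0, 0], -1],
  [[-0.0491, -0.0098, 0], [0, 0, 0], -1],
  [[-0.0491, -0.0098, 0], [0, 0, 0], -1],
  [[-0.0491, -0.0098, 0], [0, 0, 0], -1],
  [[-0.0491, -0.0098, 0], [0, 0, 0], -1],
  [[-0.0491, -0.0098, 0], [0, 0, 0], -1],
  [[-0.0491, -0.0098, 0], [0, 0, 0], -1],
  [[-0.0491, -0.0098, 0], [0, 0, 0], -1],
])

```text
clock: 10.88
tcp_pos: [0.5222, -0.2929, 0.1207]
tcp_rot: [-1.961, -2.45, 0.001]
ft_force: [0.8, -0.5, -0.5]
finger_gap: 0.0279
gripper_force: 20.0
```

Call:
send_rows([
  [[0, 0, 0], [0, 0, 0.1715], -1],
  [[0, 0, 0], [0, 0, 0.1715], -1],
  [[0, 0, 0], [0, 0, 0.1715], -1],
  [[0, 0, 0], [0, 0, 0.1715], -1],
  [[0, 0, 0], [0, 0, 0.1715], -1],
  [[0, 0, 0], [0, 0, 0.1715], -1],
  [[0, 0, 0], [0, 0, 0.1715], -1],
  [[0, 0, 0], [0, 0, 0.1715], -1],
  [[0, 0, 0], [0, 0, 0.1715], -1],
  [[0, 0, 0], [0, 0, 0.1715], -1],
  [[0, 0, 0], [0, 0, 0.1715], -1],
  [[0, 0, 0], [0, 0, 0], -1],
])

```text
clock: 12.38
tcp_pos: [0.5225, -0.2913, 0.121]
tcp_rot: [-3.137, 0.146, 0.005]
ft_force: [-0.3, 0.2, -1.4]
finger_gap: 0.028
gripper_force: 20.0
```

```bash
python3 - <<'E'
from h import *
plan((.524,-.292),.004,-95.3)
print(sense()["finger_gap"])
snap("side","s5.png")
E
```

```text
tcp [ 0.5225 -0.2913  0.121 ] tool z [-0.003  0.002 -1.   ] close -95.3 shift tool [0.0019 0.0008 0.117 ] turn rad -0.001 alt 3.141 q1,q6 -0.53 1.14 clk 12.38
0.027956488918964913
```

View pics/s5.png

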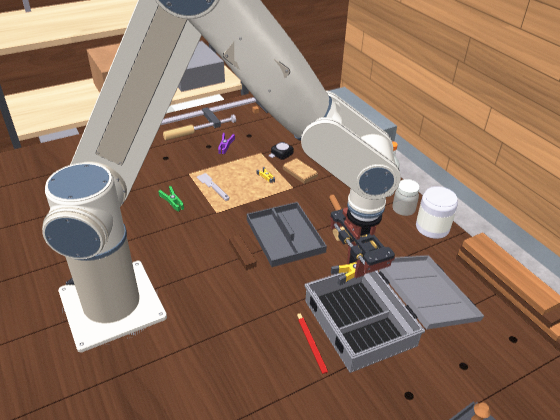

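The clamp is held above the wide bay, at about (345,270). Lowering with a force check near the floor.

Call:
send_rows([
  [[0.002, 0.001, 0.04], [0, 0, 0], -1],
  [[0, 0, 0.04], [0, 0, 0], -1],
  [[0, 0, 0.02], [0, 0, 0], -1],
  [[0, 0, 0.01], [0, 0, 0], -1],
  [[0, 0, 0.005], [0, 0, 0], -1],
  [[0, 0, 0.003], [0, 0, 0], -1],
  [[0, 0, 0], [0, 0, 0], -1],
])

```text
clock: 13.3
tcp_pos: [0.526, -0.2934, 0.0056]
tcp_rot: [3.138, -0.148, 0.001]
ft_force: [-0.6, 0.5, -0.9]
finger_gap: 0.0279
gripper_force: 20.0
```

Call:
send_rows([
  [[0, 0, 0.002], [0, 0, 0], -1],
  [[0, 0, 0], [0, 0, 0], -1],
])

```text
clock: 13.55
tcp_pos: [0.5257, -0.2932, 0.0032]
tcp_rot: [3.138, -0.149, 0.001]
ft_force: [-0.2, -0.5, -0.8]
finger_gap: 0.0277
gripper_force: 20.0
```

Call:
send_rows([
  [[0, 0, 0.002], [0, 0, 0], -1],
  [[0, 0, 0], [0, 0, 0], -1],
])

```text
clock: 13.8
tcp_pos: [0.5255, -0.2931, 0.0008]
tcp_rot: [-3.138, 0.149, 0.0]
ft_force: [-0.9, 0.5, -0.8]
finger_gap: 0.0279
gripper_force: 20.0
```

Call:
send_rows([
  [[0, 0, 0.002], [0, 0, 0], -1],
  [[0, 0, 0], [0, 0, 0], -1],
])

```text
clock: 14.05
tcp_pos: [0.5255, -0.293, -0.0012]
tcp_rot: [-3.138, 0.149, 0.001]
ft_force: [-0.6, -0.3, -1.3]
finger_gap: 0.0275
gripper_force: 20.0
```

Call:
send_rows([
  [[0, 0, 0.001], [0, 0, 0], -1],
  [[0, 0, 0], [0, 0, 0], -1],
])

```text
clock: 14.3
tcp_pos: [0.5256, -0.2931, -0.0021]
tcp_rot: [-3.138, 0.149, 0.0]
ft_force: [0.3, -1.0, -0.5]
finger_gap: 0.028
gripper_force: 20.0
```

Call:
send_rows([
  [[0, 0, 0.001], [0, 0, 0], -1],
  [[0, 0, 0], [0, 0, 0], -1],
])

```text
clock: 14.55
tcp_pos: [0.5256, -0.2931, -0.0031]
tcp_rot: [-3.138, 0.149, 0.0]
ft_force: [-0.2, 0.3, -1.2]
finger_gap: 0.0275
gripper_force: 20.0
```

Call:
send_rows([
  [[0, 0, 0.001], [0, 0, 0], -1],
  [[0, 0, 0], [0, 0, 0], -0.2],
  [[0, 0, 0], [0, 0, 0], 0],
  [[0, 0, 0], [0, 0, 0], 0],
  [[0, 0, -0.02], [0, 0, 0], 0],
  [[0, 0, -0.05], [0, 0, 0], 0],
  [[0, 0, -0.05], [0, 0, 0], 0],
  [[0, 0, 0], [0, 0, 0], 0],
])

```text
clock: 15.55
tcp_pos: [0.5286, -0.2948, 0.1217]
tcp_rot: [3.134, -0.148, 0.013]
ft_force: [0.4, -0.0, -0.4]
finger_gap: 0.0441
gripper_force: 0.0
```

```bash
python3 - <<'E'
from h import *
plan((.5958,.293),.0,8.4)
E
```

```text
tcp [ 0.5286 -0.2948  0.1217] tool z [ 0.008 -0.005 -1.   ] close -95.4 shift tool [ 0.0103 -0.592   0.1194] turn rad 1.329 alt -1.812 q1,q6 -0.53 1.14 clk 15.55
```

Call:
send_rows([
  [[0.0009, -0.0493, 0], [0, 0, 0], 0],
  [[0.0009, -0.0493, 0], [0, 0, 0], 0],
  [[0.0009, -0.0493, 0], [0, 0, 0], 0],
  [[0.0009, -0.0493, 0], [0, 0, 0], 0],
  [[0.0009, -0.0493, 0], [0, 0, 0], 0],
  [[0.0009, -0.0493, 0], [0, 0, 0], 0],
  [[0.0009, -0.0493, 0], [0, 0, 0], 0],
  [[0.0009, -0.0493, 0], [0, 0, 0], 0],
  [[0.0009, -0.0493, 0], [0, 0, 0], 0],
  [[0.0009, -0.0493, 0], [0, 0, 0], 0],
  [[0.0009, -0.0493, 0], [0, 0, 0], 0],
  [[0.0009, -0.0493, 0], [0, 0, 0], 0],
])

```text
clock: 17.05
tcp_pos: [0.5918, 0.2963, 0.1158]
tcp_rot: [3.138, -0.148, -0.001]
ft_force: [0.8, -0.1, -0.5]
finger_gap: 0.0439
gripper_force: 0.0
```

Call:
send_rows([
  [[0, 0, 0], [0, 0, -0.1647], 0],
  [[0, 0, 0], [0, 0, -0.1647], 0],
  [[0, 0, 0], [0, 0, -0.1647], 0],
  [[0, 0, 0], [0, 0, -0.1647], 0],
  [[0, 0, 0], [0, 0, -0.1647], 0],
  [[0, 0, 0], [0, 0, -0.1647], 0],
  [[0, 0, 0], [0, 0, -0.1647], 0],
  [[0, 0, 0], [0, 0, -0.1647], 0],
  [[0, 0, 0], [0, 0, -0.1647], 0],
  [[0, 0, 0], [0, 0, -0.1647], 0],
  [[0, 0, 0], [0, 0, -0.1647], 0],
  [[0, 0, 0], [0, 0, 0], 0],
])

```text
clock: 18.55
tcp_pos: [0.5918, 0.2946, 0.1158]
tcp_rot: [-2.055, -2.376, 0.001]
ft_force: [0.8, -0.1, 0.8]
finger_gap: 0.0438
gripper_force: 0.0
```

```bash
python3 - <<'E'
from h import *
plan((.5958,.293),-.007,8.4)
read_camera("top")
# box contents + refine: look at clamp region in the box
for d in regions_of("box","top")[:1]: print(d["p"],d["region"].sum())
im=snap("top"); cv2.imwrite('pics/boxB.png',cv2.cvtColor(cv2.resize(im[80:250,380:500],None,fx=3.5,fy=3.5,interpolation=cv2.INTER_CUBIC),cv2.COLOR_RGB2BGR))
E
```

```text
tcp [0.5918 0.2946 0.1158] tool z [-0.001 -0.    -1.   ] close 8.3 shift tool [-0.0021  0.0038  0.1228] turn rad -0.002 alt 3.14 q1,q6 0.44 0.3 clk 18.55
0.85 11662
```

Call:
send_rows([
  [[-0.002, 0.004, 0.04], [0, 0, 0], 0],
  [[0, 0, 0.04], [0, 0, 0], 0],
  [[0, 0, 0.02], [0, 0, 0], 0],
  [[0, 0, 0.01], [0, 0, 0], 0],
  [[0, 0, 0.008], [0, 0, 0], 0],
  [[0, 0, 0.004], [0, 0, 0], 0],
  [[0, 0, 0], [0, 0, 0], 0],
])

```text
clock: 19.58
tcp_pos: [0.5968, 0.2936, -0.0055]
tcp_rot: [2.053, 2.377, 0.001]
ft_force: [-0.3, 0.8, -1.4]
finger_gap: 0.0437
gripper_force: 0.0
```

Call:
send_rows([
  [[0, 0, 0], [0, 0, 0], -1],
  [[0, 0, 0], [0, 0, 0], -1],
  [[0, 0, 0], [0, 0, 0], -1],
  [[0, 0, 0], [0, 0, 0], -1],
  [[0, 0, 0], [0, 0, 0], -1],
], squeeze=15)

```text
clock: 20.2
tcp_pos: [0.5967, 0.2935, -0.0057]
tcp_rot: [2.053, 2.378, 0.0]
ft_force: [-1.1, -1.1, 4.1]
finger_gap: 0.022
gripper_force: 15.0
```

View pics/boxB.png

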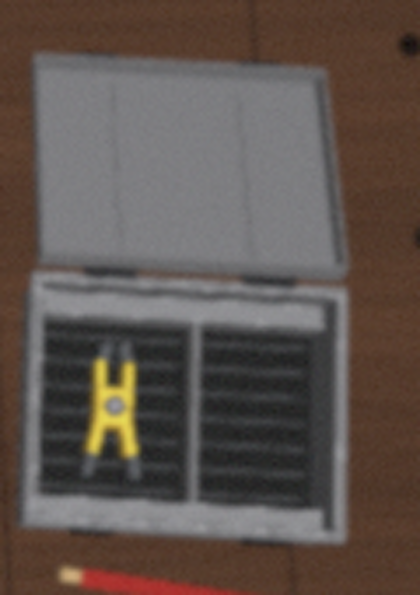

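The large clamp lies in the middle of the wide bay at crop (115,406), clear of the walls. The small clamp is gripped with a 22 mm gap. Next I'll move it to the narrow bay.

Call:
send_rows([
  [[0, 0, -0.02], [0, 0, 0], -1],
  [[0, 0, -0.05], [0, 0, 0], -1],
  [[0, 0, -0.05], [0, 0, 0], -1],
  [[0, 0, 0], [0, 0, 0], -1],
  [[0, 0, 0], [0, 0, 0], -1],
])

```text
clock: 20.82
tcp_pos: [0.5963, 0.2933, 0.1144]
tcp_rot: [2.053, 2.378, 0.0]
ft_force: [0.1, 0.2, -0.9]
finger_gap: 0.0219
gripper_force: 15.0
```

```bash
python3 - <<'E'
from h import *
plan((.5136,-.4045),.12,-95.3)
print(sense()["finger_gap"])
E
```

```text
tcp [0.5963 0.2933 0.1144] tool z [ 0.  0. -1.] close 8.4 shift tool [-0.6783 -0.1835 -0.0057] turn rad -1.332 alt 1.81 q1,q6 0.44 0.29 clk 20.82
0.0218876762635633
```

Call:
send_rows([
  [[-0.0565, -0.0153, 0], [0, 0, 0], -1],
  [[-0.0565, -0.0153, 0], [0, 0, 0], -1],
  [[-0.0565, -0.0153, 0], [0, 0, 0], -1],
  [[-0.0565, -0.0153, 0], [0, 0, 0], -1],
  [[-0.0565, -0.0153, 0], [0, 0, 0], -1],
  [[-0.0565, -0.0153, 0], [0, 0, 0], -1],
  [[-0.0565, -0.0153, 0], [0, 0, 0], -1],
  [[-0.0565, -0.0153, 0], [0, 0, 0], -1],
  [[-0.0565, -0.0153, 0], [0, 0, 0], -1],
  [[-0.0565, -0.0153, 0], [0, 0, 0], -1],
  [[-0.0565, -0.0153, 0], [0, 0, 0], -1],
  [[-0.0565, -0.0153, 0], [0, 0, 0], -1],
])

```text
clock: 22.32
tcp_pos: [0.5121, -0.4052, 0.1121]
tcp_rot: [-2.051, -2.375, 0.0]
ft_force: [0.7, 0.8, -0.6]
finger_gap: 0.0217
gripper_force: 15.0
```

Call:
send_rows([
  [[0, 0, 0], [0, 0, 0.1645], -1],
  [[0, 0, 0], [0, 0, 0.1645], -1],
  [[0, 0, 0], [0, 0, 0.1645], -1],
  [[0, 0, 0], [0, 0, 0.1645], -1],
  [[0, 0, 0], [0, 0, 0.1645], -1],
  [[0, 0, 0], [0, 0, 0.1645], -1],
  [[0, 0, 0], [0, 0, 0.1645], -1],
  [[0, 0, 0], [0, 0, 0.1645], -1],
  [[0, 0, 0], [0, 0, 0.1645], -1],
  [[0, 0, 0], [0, 0, 0.1645], -1],
  [[0, 0, 0], [0, 0, 0.1645], -1],
  [[0, 0, 0], [0, 0, 0], -1],
])

```text
clock: 23.82
tcp_pos: [0.5127, -0.4034, 0.1122]
tcp_rot: [-3.136, 0.143, 0.004]
ft_force: [0.6, -0.3, -0.3]
finger_gap: 0.0216
gripper_force: 15.0
```

```bash
python3 - <<'E'
from h import *
plan((.5136,-.4045),0,-95.3)
E
```

```text
tcp [ 0.5127 -0.4034  0.1122] tool z [-0.002  0.002 -1.   ] close -95.2 shift tool [0.0013 0.0013 0.1122] turn rad 0.001 alt -3.14 q1,q6 -0.68 0.98 clk 23.82
```

Call:
send_rows([
  [[0.001, 0.001, 0.04], [0, 0, 0], -1],
  [[0, 0, 0.04], [0, 0, 0], -1],
  [[0, 0, 0.02], [0, 0, 0], -1],
  [[0, 0, 0.008], [0, 0, 0], -1],
  [[0, 0, 0.003], [0, 0, 0], -1],
  [[0, 0, 0.002], [0, 0, 0], -1],
  [[0, 0, 0], [0, 0, 0], -1],
])

```text
clock: 24.7
tcp_pos: [0.5151, -0.4056, 0.0019]
tcp_rot: [3.137, -0.145, 0.002]
ft_force: [0.4, -0.3, -1.4]
finger_gap: 0.0218
gripper_force: 15.0
```

Call:
send_rows([
  [[0, 0, 0.001], [0, 0, 0], -1],
  [[0, 0, 0], [0, 0, 0], -1],
])

```text
clock: 24.95
tcp_pos: [0.5147, -0.4053, 0.0003]
tcp_rot: [3.138, -0.145, 0.0]
ft_force: [-0.5, 0.0, -0.4]
finger_gap: 0.022
gripper_force: 15.0
```

Call:
send_rows([
  [[0, 0, 0.001], [0, 0, 0], -1],
  [[0, 0, 0], [0, 0, 0], -1],
])

```text
clock: 25.2
tcp_pos: [0.5145, -0.4051, -0.0011]
tcp_rot: [-3.138, 0.145, 0.0]
ft_force: [-0.4, 0.1, -0.4]
finger_gap: 0.022
gripper_force: 15.0
```

Now release, then lift clear. After that I'll measure the box and tray again with the top camera.

Call:
send_rows([
  [[0, 0, 0.002], [0, 0, 0], -1],
  [[0, 0, 0], [0, 0, 0], -1],
  [[0, 0, 0], [0, 0, 0], -0.3],
  [[0, 0, 0], [0, 0, 0], -0.1],
  [[0, 0, 0], [0, 0, 0], -0.1],
  [[0, 0, -0.02], [0, 0, 0], -0.1],
  [[0, 0, -0.05], [0, 0, 0], -0.1],
  [[0, 0, -0.05], [0, 0, 0], -0.1],
  [[0, 0, -0.04], [0, 0, 0], 0],
  [[0, 0, 0], [0, 0, 0], 0],
])

```text
clock: 26.45
tcp_pos: [0.5167, -0.407, 0.1625]
tcp_rot: [3.133, -0.145, 0.011]
ft_force: [0.5, -0.8, -0.1]
finger_gap: 0.0438
gripper_force: 0.0
```

```bash
python3 - <<'E'
from h import *
plan((.511,.019),.13,-7)
E
```

```text
tcp [ 0.5167 -0.407   0.1625] tool z [ 0.007 -0.005 -1.   ] close -95.3 shift tool [-0.0453 -0.4238  0.0302] turn rad -1.541 alt 1.6 q1,q6 -0.69 0.98 clk 26.45
```

Call:
send_rows([
  [[-0.005, -0.0471, 0], [0, 0, 0], 0],
  [[-0.005, -0.0471, 0], [0, 0, 0], 0],
  [[-0.005, -0.0471, 0], [0, 0, 0], 0],
  [[-0.005, -0.0471, 0], [0, 0, 0], 0],
  [[-0.005, -0.0471, 0], [0, 0, 0], 0],
  [[-0.005, -0.0471, 0], [0, 0, 0], 0],
  [[-0.005, -0.0471, 0], [0, 0, 0], 0],
  [[-0.005, -0.0471, 0], [0, 0, 0], 0],
  [[-0.005, -0.0471, 0], [0, 0, 0], 0],
])

```text
clock: 27.58
tcp_pos: [0.5082, 0.0225, 0.1568]
tcp_rot: [3.138, -0.145, -0.001]
ft_force: [0.1, -0.2, 0.2]
finger_gap: 0.0439
gripper_force: 0.0
```

Call:
send_rows([
  [[0, 0, 0], [0, 0, -0.171], -0.1],
  [[0, 0, 0], [0, 0, -0.171], -0.1],
  [[0, 0, 0], [0, 0, -0.171], -0.1],
  [[0, 0, 0], [0, 0, -0.171], -0.1],
  [[0, 0, 0], [0, 0, -0.171], -0.1],
  [[0, 0, 0], [0, 0, -0.171], -0.1],
  [[0, 0, 0], [0, 0, -0.171], -0.1],
  [[0, 0, 0], [0, 0, -0.171], -0.1],
  [[0, 0, 0], [0, 0, -0.171], -0.1],
  [[0, 0, 0], [0, 0, 0], -0.1],
])

```text
clock: 28.82
tcp_pos: [0.5084, 0.021, 0.1567]
tcp_rot: [-2.356, -2.077, 0.001]
ft_force: [0.3, -0.0, 0.3]
finger_gap: 0.0393
gripper_force: 0.0
```

```bash
python3 - <<'E'
from h import *
plan((.511,.019),.016,-6.8)
im=snap("top"); a=cv2.resize(im[150:250,380:490],None,fx=5.4,fy=5.4,interpolation=cv2.INTER_CUBIC)
b=cv2.imread('pics/top0.png')[160:245,250:345]; b=cv2.resize(b,None,fx=5.4,fy=5.4,interpolation=cv2.INTER_CUBIC)
# side by side too wide -> box now only
cv2.imwrite('pics/box2.png',cv2.cvtColor(a,cv2.COLOR_RGB2BGR))
E
```

```text
tcp [0.5084 0.021  0.1567] tool z [-0.001 -0.    -1.   ] close -7.2 shift tool [-0.0017  0.003   0.1407] turn rad -0.007 alt 3.134 q1,q6 0.02 0.14 clk 28.82
```

View pics/box2.png

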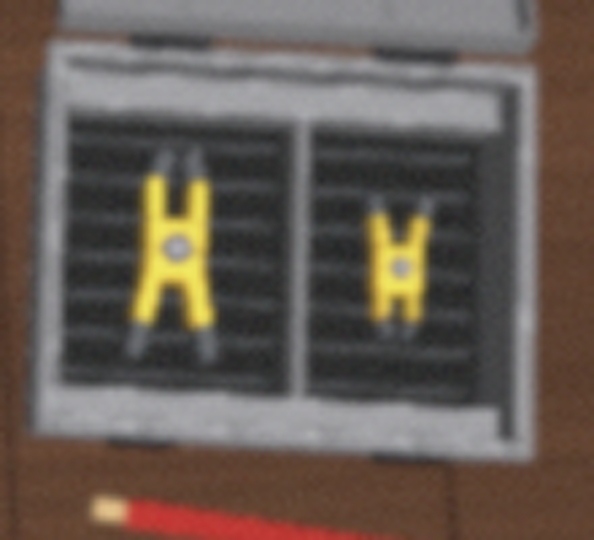

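Both clamps lie flat and clear of the walls: large at (177,248), small at (400,268), with the partition along x≈300. Next I'll refine the box pose from known edges, and the tray from its rim and handle.

```bash
python3 - <<'E'
from h import *
C=lambda p:(np.array(p,float)+.5)/5.4-.5+[380,150]
P=lambda p,z:unproj("top",C(p),z)[0][:2]
th=np.radians(-5.3)
for name,(a,za),(b,zb) in [("part",((304,117),.034),((297,393),.034)),("right rim out",((537,66),.064),((530,462),.064)),("right rim in",((519,85),.064),((514,440),.064)),("top rim out",((50,40),.064),((537,66),.064)),("left rim in",((66,62),.064),((57,400),.064)),("bot rim out",((40,436),.064),((530,461),.064))]:
    A_,B_=P(a,za),P(b,zb); print(name,A_.round(4),B_.round(4),"ang",round(yaw(A_-B_),1),"len",np.linalg.norm(A_-B_).round(4))
    ex=np.array([np.cos(th),np.sin(th)]);ey=np.array([-ex[1],ex[0]])
    m=(A_+B_)/2-[.5195,-.3408]; print("   mid in box frame guess",(m@ex).round(4),(m@ey).round(4))
# tray: old picture
Bp=lambda p,z:unproj("top",B(p),z)[0][:2]
print("handle top ends@.052",Bp((94,165),.052),Bp((215,178),.052))
E
```

```text
part [ 0.5906 -0.3609] [ 0.4515 -0.3486] ang -5.1 len 0.1396
   mid in box frame guess 0.0028 -0.0137
right rim out [ 0.6071 -0.4679] [ 0.4122 -0.4498] ang -5.3 len 0.1957
   mid in box frame guess 0.0011 -0.1184
right rim in [ 0.5978 -0.4584] [ 0.423  -0.4429] ang -5.0 len 0.1755
   mid in box frame guess 0.0011 -0.1102
top rim out [ 0.6263 -0.2299] [ 0.6071 -0.4679] ang 85.4 len 0.2388
   mid in box frame guess 0.0975 0.0009
left rim in [ 0.615  -0.2372] [ 0.4475 -0.2241] ang -4.5 len 0.1679
   mid in box frame guess 0.0015 0.1108
bot rim out [ 0.4302 -0.215 ] [ 0.4127 -0.4498] ang 85.7 len 0.2355
   mid in box frame guess -0.0984 -0.0007
handle top ends@.052 [0.52019166 0.06797799] [ 0.50721607 -0.02939121]
```

The clamps are placed. The box is at about (0.5205, -0.3405) with yaw -5.1°, and the tray at (0.512, 0.019) with yaw about -7°. Next I'll grip the tray handle.

Call:
send_rows([
  [[-0.002, 0.004, 0.04], [0, 0, 0], -0.1],
  [[0, 0, 0.04], [0, 0, 0], -0.1],
  [[0, 0, 0.03], [0, 0, 0], -0.1],
  [[0, 0, 0.02], [0, 0, 0], -0.1],
  [[0, 0, 0.013], [0, 0, 0], -0.1],
  [[0, 0, 0], [0, 0, 0], -0.1],
])

```text
clock: 29.62
tcp_pos: [0.5121, 0.0185, 0.0134]
tcp_rot: [-2.356, -2.077, 0.002]
ft_force: [-0.9, 0.2, -0.1]
finger_gap: 0.0394
gripper_force: 0.0
```

Call:
send_rows([
  [[0, 0, 0], [0, 0, 0], -1],
  [[0, 0, 0], [0, 0, 0], -1],
  [[0, 0, 0], [0, 0, 0], -1],
  [[0, 0, 0], [0, 0, 0], -1],
  [[0, 0, 0], [0, 0, 0], -1],
], squeeze=35)

```text
clock: 30.25
tcp_pos: [0.5128, 0.0186, 0.0146]
tcp_rot: [2.355, 2.079, 0.001]
ft_force: [-1.1, 0.5, 7.0]
finger_gap: 0.0142
gripper_force: 35.0
```

Call:
send_rows([
  [[0, 0, -0.01], [0, 0, 0], -1],
  [[0, 0, -0.03], [0, 0, 0], -1],
  [[0, 0, -0.04], [0, 0, 0], -1],
  [[0, 0, -0.03], [0, 0, 0], -1],
  [[0, 0, 0], [0, 0, 0], -1],
  [[0, 0, 0], [0, 0, 0], -1],
])

```text
clock: 31.0
tcp_pos: [0.5119, 0.0185, 0.1233]
tcp_rot: [-2.355, -2.079, 0.001]
ft_force: [0.8, -0.0, -2.2]
finger_gap: 0.0137
gripper_force: 35.0
```

```bash
python3 - <<'E'
from h import *
plan((.5205,-.3405),.115,-5.1)
print(sense()["finger_gap"],sense()["ft_force"])
c="top";im=snap(c)
# tray rim yaw/centre while held, from dark region via network
for d in regions_of("tray_handle","top")[:3]:
    m=d["region"];r=cv2.minAreaRect(np.argwhere(m)[:,::-1].astype(np.float32));print(d["p"],m.sum(),r)
E
```

```text
tcp [0.5119 0.0185 0.1233] tool z [-0.001 -0.    -1.   ] close -7.1 shift tool [-0.3552  0.053   0.0083] turn rad -0.035 alt 3.106 q1,q6 0.01 0.14 clk 31.0
0.013697040573338792 [ 0.82694348 -0.02140725 -2.16909661]
0.9 995 ((296.92401123046875, 198.42958068847656), (82.90558624267578, 66.05923461914062), 5.946863651275635)
0.66 468 ((162.02188110351562, 139.81021118164062), (25.972471237182617, 21.70068359375), 70.01689910888672)
```

Call:
send_rows([
  [[-0.0355, 0.0053, 0], [0, 0, 0], -1],
  [[-0.0355, 0.0053, 0], [0, 0, 0], -1],
  [[-0.0355, 0.0053, 0], [0, 0, 0], -1],
  [[-0.0355, 0.0053, 0], [0, 0, 0], -1],
  [[-0.0355, 0.0053, 0], [0, 0, 0], -1],
  [[-0.0355, 0.0053, 0], [0, 0, 0], -1],
  [[-0.0355, 0.0053, 0], [0, 0, 0], -1],
  [[-0.0355, 0.0053, 0], [0, 0, 0], -1],
  [[-0.0355, 0.0053, 0], [0, 0, 0], -1],
  [[-0.0355, 0.0053, 0], [0, 0, 0], -1],
  [[0, 0, 0], [0, 0, -0.035], -1],
  [[0, 0, 0], [0, 0, 0], -1],
])

```text
clock: 32.6
tcp_pos: [0.5203, -0.3394, 0.1225]
tcp_rot: [-2.316, -2.118, 0.001]
ft_force: [0.2, -0.1, -1.9]
finger_gap: 0.0137
gripper_force: 35.0
```

```bash
python3 - <<'E'
from h import *
plan((.5205,-.3405),.052,-5.1)
im=snap("top")
a=cv2.resize(im[140:250,370:500],None,fx=5,fy=5,interpolation=cv2.INTER_CUBIC)
im=snap("side");b=cv2.resize(im[200:380,280:480],None,fx=3,fy=3,interpolation=cv2.INTER_CUBIC)[:550]
cv2.imwrite('pics/tr_side.png',cv2.cvtColor(b,cv2.COLOR_RGB2BGR));cv2.imwrite('pics/tr_top.png',cv2.cvtColor(a,cv2.COLOR_RGB2BGR))
E
```

```text
tcp [ 0.5203 -0.3394  0.1225] tool z [-0.002  0.002 -1.   ] close -5.1 shift tool [-0.0012  0.0005  0.0705] turn rad -0.0 alt 3.141 q1,q6 -0.6 -0.51 clk 32.6
```

View pics/tr_side.png

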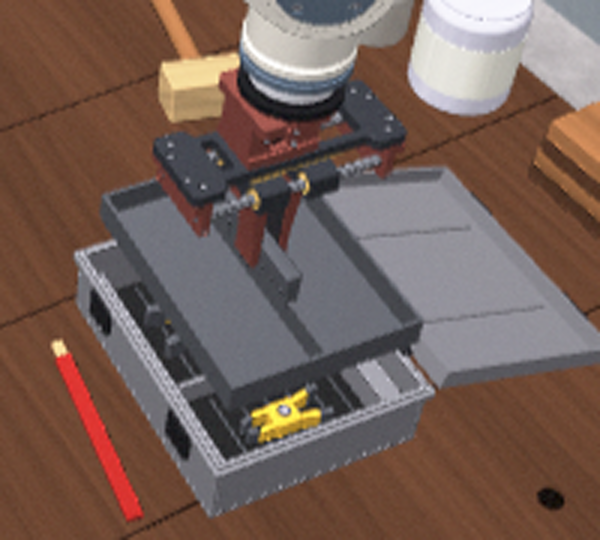

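The tray hangs level above the box. Its near corner underside is at crop (232,403) and the right corner underside at (420,345). I'll check these against the commanded pose.

```bash
python3 - <<'E'
from h import *
C=lambda p:(np.array(p,float)+.5)/3-.5+[280,200]
th=np.radians(-5.1);ex=np.array([np.cos(th),np.sin(th)]);ey=np.array([-ex[1],ex[0]])
for p,z,l in [((232,403),.108,(-.082,-.104)),((420,345),.108,(.082,-.104)),((102,195),.134,(-.082,.104)),((420,322),.134,(.082,-.104))]:
    w=unproj("side",C(p),z)[0][:2]; print(w.round(4),"tray centre implied",(w-l[0]*ex-l[1]*ey).round(4))
for p,z,l in [((217,472),.064,(-.089,-.111)),((212,516),.0,(-.093,-.115)),((437,392),.064,(.093,-.115)),((76,256),.064,(-.093,.115))]:
    w=unproj("side",C(p),z)[0][:2]; print(w.round(4),"box centre implied",(w-l[0]*ex-l[1]*ey).round(4))
E
```

```text
[ 0.4358 -0.4286] tray centre implied [ 0.5268 -0.3323]
[ 0.5924 -0.4508] tray centre implied [ 0.52   -0.3399]
[ 0.4476 -0.2267] tray centre implied [ 0.52   -0.3376]
[ 0.5883 -0.4481] tray centre implied [ 0.5159 -0.3372]
[ 0.4143 -0.449 ] box centre implied [ 0.5128 -0.3464]
[ 0.4202 -0.446 ] box centre implied [ 0.5231 -0.3397]
[ 0.605  -0.4684] box centre implied [ 0.5226 -0.3455]
[ 0.4315 -0.2203] box centre implied [ 0.5139 -0.3431]
```

Call:
send_rows([
  [[-0.003, 0, 0.02], [0, 0, 0], -1],
  [[0, 0, 0.02], [0, 0, 0], -1],
  [[0, 0, 0.01], [0, 0, 0], -1],
  [[0, 0, 0.005], [0, 0, 0], -1],
  [[0, 0, 0], [0, 0, 0], -1],
])

```text
clock: 33.33
tcp_pos: [0.5209, -0.3432, 0.0686]
tcp_rot: [-2.318, -2.12, 0.0]
ft_force: [-0.7, 0.6, -2.3]
finger_gap: 0.0139
gripper_force: 35.0
```

Call:
send_rows([
  [[0, 0, 0.005], [0, 0, 0], -1],
  [[0, 0, 0.004], [0, 0, 0], -1],
  [[0, 0, 0], [0, 0, 0], -1],
])

```text
clock: 33.7
tcp_pos: [0.5208, -0.3432, 0.0598]
tcp_rot: [-2.318, -2.12, 0.0]
ft_force: [-0.5, -0.3, -1.2]
finger_gap: 0.0137
gripper_force: 35.0
```

Call:
send_rows([
  [[0, 0, 0.003], [0, 0, 0], -1],
  [[0, 0, 0.002], [0, 0, 0], -1],
  [[0, 0, 0], [0, 0, 0], -1],
])

```text
clock: 34.08
tcp_pos: [0.5209, -0.3432, 0.0548]
tcp_rot: [-2.318, -2.12, 0.0]
ft_force: [-0.4, -0.4, -2.4]
finger_gap: 0.0138
gripper_force: 35.0
```

Call:
send_rows([
  [[0, 0, 0.002], [0, 0, 0], -1],
  [[0, 0, 0.002], [0, 0, 0], -1],
  [[0, 0, 0], [0, 0, 0], -1],
])

```text
clock: 34.45
tcp_pos: [0.5208, -0.3432, 0.0507]
tcp_rot: [-2.318, -2.12, 0.0]
ft_force: [-0.0, 0.1, -2.5]
finger_gap: 0.0133
gripper_force: 35.0
```

Call:
send_rows([
  [[0, 0, 0.0015], [0, 0, 0], -1],
  [[0, 0, 0], [0, 0, 0], -1],
])

```text
clock: 34.7
tcp_pos: [0.5209, -0.3432, 0.0494]
tcp_rot: [-2.318, -2.12, 0.0]
ft_force: [-0.6, 0.1, -1.6]
finger_gap: 0.014
gripper_force: 35.0
```

Call:
send_rows([
  [[0, 0, 0.0015], [0, 0, 0], -1],
  [[0, 0, 0], [0, 0, 0], -1],
])

```text
clock: 34.95
tcp_pos: [0.5211, -0.3434, 0.0486]
tcp_rot: [2.318, 2.12, 0.0]
ft_force: [-1.8, 0.5, 5.3]
finger_gap: 0.0134
gripper_force: 35.0
```

Contact came at z 0.0486, which matches the grip height plus 34 mm, so the tray is on the ledges. Releasing.

Call:
send_rows([
  [[0, 0, 0], [0, 0, 0], -0.5],
  [[0, 0, 0], [0, 0, 0], -0.3],
  [[0, 0, 0], [0, 0, 0], -0.2],
  [[0, 0, 0], [0, 0, 0], -0.2],
  [[0, 0, -0.02], [0, 0, 0], -0.2],
  [[0, 0, -0.05], [0, 0, 0], -0.2],
  [[0, 0, -0.05], [0, 0, 0], -0.2],
  [[0, 0, 0], [0, 0, 0], -0.2],
  [[0, 0, 0], [0, 0, 0], -0.2],
])

```text
clock: 36.08
tcp_pos: [0.5208, -0.3432, 0.1686]
tcp_rot: [2.318, 2.12, 0.0]
ft_force: [-0.9, -0.4, -0.0]
finger_gap: 0.035
gripper_force: 0.0
```

```bash
python3 - <<'E'
from h import *
plan((.4248,.2814),.12,8.1)
E
```

```text
tcp [ 0.5208 -0.3432  0.1686] tool z [ 0.001 -0.    -1.   ] close -5.1 shift tool [ 0.6135 -0.1514  0.0483] turn rad -0.231 alt 2.911 q1,q6 -0.6 -0.51 clk 36.08
```

Call:
send_rows([
  [[0.0511, -0.0126, 0.002], [0, 0, 0], 0],
  [[0.0511, -0.0126, 0.002], [0, 0, 0], 0],
  [[0.0511, -0.0126, 0.002], [0, 0, 0], 0],
  [[0.0511, -0.0126, 0.002], [0, 0, 0], 0],
  [[0.0511, -0.0126, 0.002], [0, 0, 0], 0],
  [[0.0511, -0.0126, 0.002], [0, 0, 0], 0],
  [[0.0511, -0.0126, 0.002], [0, 0, 0], 0],
  [[0.0511, -0.0126, 0.002], [0, 0, 0], 0],
  [[0.0511, -0.0126, 0.002], [0, 0, 0], 0],
  [[0.0511, -0.0126, 0.002], [0, 0, 0], 0],
  [[0.0511, -0.0126, 0.002], [0, 0, 0], 0],
  [[0.0511, -0.0126, 0.002], [0, 0, 0], 0],
])

```text
clock: 37.58
tcp_pos: [0.4236, 0.2821, 0.1427]
tcp_rot: [-2.318, -2.12, 0.004]
ft_force: [0.6, -0.3, -0.2]
finger_gap: 0.0438
gripper_force: 0.0
```

Call:
send_rows([
  [[0, 0, 0.02], [0, 0, -0.12], 0],
  [[0, 0, 0.02], [0, 0, -0.111], 0],
  [[0, 0, 0], [0, 0, 0], 0],
  [[0, 0, 0], [0, 0, 0], 0],
])

```text
clock: 38.08
tcp_pos: [0.4249, 0.2807, 0.1038]
tcp_rot: [-2.061, -2.37, 0.002]
ft_force: [0.1, -0.4, 1.1]
finger_gap: 0.0437
gripper_force: 0.0
```

```bash
python3 - <<'E'
from h import *
plan((.4248,.2814),-.007,8.1)
read_camera("side")
for d in regions_of("spatula_grip","side")[:1]:
    m=d["region"]; pts=np.argwhere(m)[:,::-1].astype(float)
    w=unproj("side",pts,.008)[:,:2]; r=cv2.minAreaRect(w.astype(np.float32)); print(d["p"],m.sum(),r)
    c,e=w.mean(0),np.linalg.svd(w-w.mean(0),full_matrices=False)[2][0]; print(c,yaw(e)); t=(w-c)@e; print("ends",c+e*t.min(),c+e*t.max())
E
```

```text
tcp [0.4249 0.2807 0.1038] tool z [-0.001 -0.001 -1.   ] close 8.0 shift tool [7.000e-04 1.000e-04 1.108e-01] turn rad -0.002 alt 3.14 q1,q6 0.56 0.42 clk 38.08
0.68 269 ((0.4147881865501404, 0.3186582326889038), (0.03798196092247963, 0.16576413810253143), 6.308608055114746)
[0.4162581  0.32822074] -80.56717049425878
ends [0.40427777 0.40033161] [0.43138233 0.23718642]
```

The side camera puts the handle centre at (0.425, 0.280), in agreement with the top view. Descend and grip.

Call:
send_rows([
  [[0.0005, 0, 0.04], [0, 0, 0], 0],
  [[0, 0, 0.04], [0, 0, 0], 0],
  [[0, 0, 0.02], [0, 0, 0], 0],
  [[0, 0, 0.007], [0, 0, 0], 0],
  [[0, 0, 0.004], [0, 0, 0], 0],
  [[0, 0, 0], [0, 0, 0], 0],
])

```text
clock: 38.92
tcp_pos: [0.4255, 0.2818, -0.0063]
tcp_rot: [2.059, 2.373, 0.002]
ft_force: [0.1, 0.1, -0.1]
finger_gap: 0.0439
gripper_force: 0.0
```

Call:
send_rows([
  [[0, 0, 0], [0, 0, 0], -1],
  [[0, 0, 0], [0, 0, 0], -1],
  [[0, 0, 0], [0, 0, 0], -1],
  [[0, 0, 0], [0, 0, 0], -1],
  [[0, 0, 0], [0, 0, 0], -1],
], squeeze=35)

```text
clock: 39.55
tcp_pos: [0.4251, 0.2816, -0.0068]
tcp_rot: [2.059, 2.373, 0.0]
ft_force: [-0.5, -0.4, 4.0]
finger_gap: 0.0158
gripper_force: 35.0
```

Call:
send_rows([
  [[0, 0, -0.01], [0, 0, 0], -1],
  [[0, 0, -0.04], [0, 0, 0], -1],
  [[0, 0, -0.05], [0, 0, 0], -1],
  [[0, 0, -0.04], [0, 0, 0], -1],
  [[0, 0, 0], [0, 0, 0], -1],
  [[0, 0, 0], [0, 0, 0], -1],
])

```text
clock: 40.3
tcp_pos: [0.4243, 0.2811, 0.1325]
tcp_rot: [-2.058, -2.373, 0.001]
ft_force: [-0.2, 0.5, -0.7]
finger_gap: 0.0156
gripper_force: 35.0
```

```bash
python3 - <<'E'
from h import *
c=np.array([.5205,-.342]);th=np.radians(-5.1);ex=np.array([np.cos(th),np.sin(th)]);ey=np.array([-ex[1],ex[0]])
t=c-.041*ex-.04*ey; print(t)
plan(t,.12,-5.1); print(sense()["finger_gap"])
E
```

```text
[ 0.47610654 -0.37819698]
tcp [0.4243 0.2811 0.1325] tool z [-0.001 -0.001 -1.   ] close 8.1 shift tool [-0.66   -0.0419  0.0128] turn rad 0.231 alt -2.911 q1,q6 0.56 0.42 clk 40.3
0.015613722749627025
```

Call:
send_rows([
  [[-0.055, -0.0035, 0], [0, 0, 0], -1],
  [[-0.055, -0.0035, 0], [0, 0, 0], -1],
  [[-0.055, -0.0035, 0], [0, 0, 0], -1],
  [[-0.055, -0.0035, 0], [0, 0, 0], -1],
  [[-0.055, -0.0035, 0], [0, 0, 0], -1],
  [[-0.055, -0.0035, 0], [0, 0, 0], -1],
  [[-0.055, -0.0035, 0], [0, 0, 0], -1],
  [[-0.055, -0.0035, 0], [0, 0, 0], -1],
  [[-0.055, -0.0035, 0], [0, 0, 0], -1],
  [[-0.055, -0.0035, 0], [0, 0, 0], -1],
  [[-0.055, -0.0035, 0], [0, 0, 0], -1],
  [[-0.055, -0.0035, 0], [0, 0, 0], -1],
])

```text
clock: 41.8
tcp_pos: [0.4754, -0.3789, 0.1306]
tcp_rot: [-2.056, -2.37, 0.0]
ft_force: [1.2, 0.3, -0.5]
finger_gap: 0.0159
gripper_force: 35.0
```

Call:
send_rows([
  [[0, 0, 0], [0, 0, 0.12], -1],
  [[0, 0, 0], [0, 0, 0.111], -1],
  [[0, 0, 0.02], [0, 0, 0], -1],
  [[0, 0, 0], [0, 0, 0], -1],
])

```text
clock: 42.3
tcp_pos: [0.4746, -0.3763, 0.1096]
tcp_rot: [-2.314, -2.116, 0.001]
ft_force: [-0.3, 0.2, -0.3]
finger_gap: 0.0154
gripper_force: 35.0
```

```bash
python3 - <<'E'
from h import *
plan((.4761,-.3782),.027,-5.1)
im=snap("side");b=cv2.resize(im[200:380,280:480],None,fx=3,fy=3,interpolation=cv2.INTER_CUBIC)
cv2.imwrite('pics/sp_side.png',cv2.cvtColor(b,cv2.COLOR_RGB2BGR))
E
```

```text
tcp [ 0.4746 -0.3763  0.1096] tool z [-0.005  0.004 -1.   ] close -5.1 shift tool [-0.0021  0.0021  0.0826] turn rad -0.0 alt 3.141 q1,q6 -0.69 -0.6 clk 42.3
```

View pics/sp_side.png

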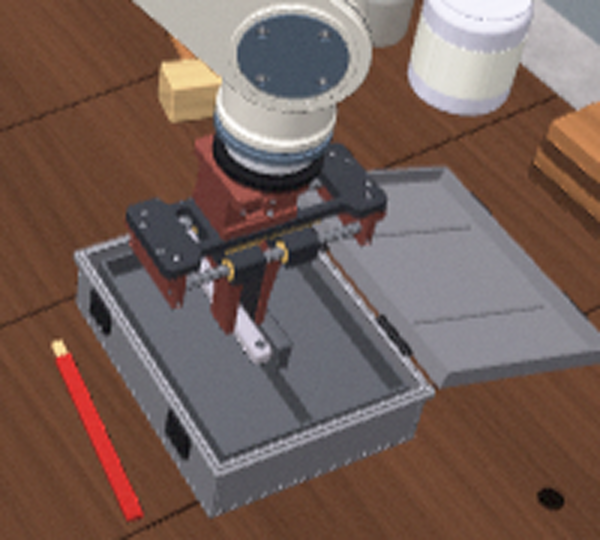

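The tray is seated inside the rim, and the spatula is held level (butt at (262,350)) above the near lane. Lowering.

Call:
send_rows([
  [[-0.002, 0.002, 0.03], [0, 0, 0], -1],
  [[0, 0, 0.03], [0, 0, 0], -1],
  [[0, 0, 0.01], [0, 0, 0], -1],
  [[0, 0, 0.006], [0, 0, 0], -1],
  [[0, 0, 0], [0, 0, 0], -1],
])

```text
clock: 42.98
tcp_pos: [0.4787, -0.3802, 0.0374]
tcp_rot: [2.318, 2.12, 0.0]
ft_force: [0.2, 0.4, -1.2]
finger_gap: 0.0154
gripper_force: 35.0
```

Call:
send_rows([
  [[0, 0, 0.003], [0, 0, 0], -1],
  [[0, 0, 0], [0, 0, 0], -1],
])

```text
clock: 43.22
tcp_pos: [0.4786, -0.3802, 0.0344]
tcp_rot: [2.318, 2.12, 0.0]
ft_force: [0.3, -0.2, -0.7]
finger_gap: 0.0154
gripper_force: 35.0
```

Call:
send_rows([
  [[0, 0, 0.002], [0, 0, 0], -1],
  [[0, 0, 0], [0, 0, 0], -1],
])

```text
clock: 43.48
tcp_pos: [0.4784, -0.38, 0.0319]
tcp_rot: [-2.318, -2.12, 0.0]
ft_force: [0.6, -0.2, -1.2]
finger_gap: 0.016
gripper_force: 35.0
```

Call:
send_rows([
  [[0, 0, 0.002], [0, 0, 0], -1],
  [[0, 0, 0], [0, 0, 0], -1],
])

```text
clock: 43.72
tcp_pos: [0.4783, -0.3799, 0.0298]
tcp_rot: [-2.318, -2.12, 0.0]
ft_force: [-0.6, -0.2, -1.8]
finger_gap: 0.0154
gripper_force: 35.0
```

Call:
send_rows([
  [[0, 0, 0.0015], [0, 0, 0], -1],
  [[0, 0, 0], [0, 0, 0], -1],
])

```text
clock: 43.98
tcp_pos: [0.4783, -0.3799, 0.0283]
tcp_rot: [-2.318, -2.12, 0.0]
ft_force: [-0.2, -0.5, -0.9]
finger_gap: 0.0152
gripper_force: 35.0
```

Call:
send_rows([
  [[0, 0, 0.001], [0, 0, 0], -1],
  [[0, 0, 0], [0, 0, 0], -1],
])

```text
clock: 44.22
tcp_pos: [0.4784, -0.38, 0.0274]
tcp_rot: [-2.318, -2.12, 0.0]
ft_force: [-0.2, 0.1, -0.7]
finger_gap: 0.0153
gripper_force: 35.0
```

Within about a millimetre of the tray floor. One more 1 mm step, then release gently and lift.

Call:
send_rows([
  [[0, 0, 0.001], [0, 0, 0], -1],
  [[0, 0, 0], [0, 0, 0], -1],
  [[0, 0, 0], [0, 0, 0], -0.5],
  [[0, 0, 0], [0, 0, 0], -0.3],
  [[0, 0, 0], [0, 0, 0], -0.3],
  [[0, 0, 0], [0, 0, 0], -0.3],
  [[0, 0, -0.02], [0, 0, 0], -0.3],
  [[0, 0, -0.05], [0, 0, 0], -0.3],
  [[0, 0, -0.06], [0, 0, 0], -0.3],
  [[0, 0, -0.06], [0, 0, 0], -0.3],
  [[0, 0, 0], [0, 0, 0], -0.3],
])

```text
clock: 45.6
tcp_pos: [0.4811, -0.3822, 0.2236]
tcp_rot: [2.31, 2.112, 0.002]
ft_force: [-0.8, 0.3, -1.0]
finger_gap: 0.0306
gripper_force: 0.0
```

```bash
python3 - <<'E'
from h import *
plan((.5,0),.2,-5.1)
read_camera("side"); read_camera("top")
c=np.array([.5205,-.342]);th=np.radians(-5.1);ex=np.array([np.cos(th),np.sin(th)]);ey=np.array([-ex[1],ex[0]])
for cam in("side","top"):
  for n in ("spatula_grip","tray_handle"):
    for d in regions_of(n,cam)[:2]:
      w=unproj(cam,np.argwhere(d["region"])[:,::-1],.042)[:,:2]; r=cv2.minAreaRect(w.astype(np.float32)); q=np.array(r[0])-c
      print(cam,n,round(d["p"],2),d["region"].sum(),"box-frame centre",(q@ex).round(3),(q@ey).round(3),np.round(r[1],3),round(r[2],1))
E
```

```text
tcp [ 0.4811 -0.3822  0.2236] tool z [ 0.009 -0.007 -1.   ] close -5.1 shift tool [ 0.3825 -0.0155  0.021 ] turn rad -0.0 alt 3.141 q1,q6 -0.69 -0.6 clk 45.6
side spatula_grip 0.97 551 box-frame centre -0.041 -0.003 [0.165 0.036] 85.3
side tray_handle 0.57 4212 box-frame centre 0.006 0.009 [0.217 0.175] 84.4
top spatula_grip 0.94 423 box-frame centre -0.036 -0.003 [0.159 0.032] 88.6
top tray_handle 0.86 4197 box-frame centre 0.003 -0.003 [0.214 0.169] 84.9
top tray_handle 0.6 858 box-frame centre 0.148 0.361 [0.189 0.089] 69.6
```

The networks see the spatula at full size (165 × 36 mm), centred in the lane, with the tray centred in the box and the arm clear. Handing in.

```bash
python3 -c "
from workcell import *
print(sign_off())"
```

```text
the job is handed in; nothing more can be done
None
```

The job is handed in at about 46 s: both clamps lie flat in their bays, the tray is seated on the ledges, the spatula lies in its near lane, and I never touched the mallet, sanding block or tape; `sign_off()` returned no verdict.

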